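Press the splined key home and hold the tray ajar

ROBOT

A 7-joint arm with a two-finger parallel gripper is mounted at the origin on the work surface. World frame = base frame: x ahead of the robot, y to its left, z up, the work surface at z = 0. Lengths are in m, angles in rad, forces in N, time in s.
With the tool pointing down it reaches from about 0.4 to 0.9 m from the base axis. Payload 5.5 kg.
Tool frame: the origin (TCP) lies midway between the tips of the shut fingers; the grasp point (between the pads) lies 19 mm behind it (manip.grip_depth is the distance from the TCP to the grasp point, in m); z points along the fingers, x is the direction in which the jaws open and shut, and the axes are right-handed (so a half turn about z gives the same grasp; the last joint's range is limited). The gripper opens to 92 mm and grips with 3 to 60 N. Pads are 19 mm wide; open, the fingers measure 130 mm over their backs; the gripper's body (75 mm by 190 mm) begins 47 mm behind the grasp point.
Start: joints at [-1.072, 0.501, -0.427, 1.55, 0.221, 1.138, -0.21], TCP at [0.152, 0.632, 0.227] pointing down, gripper open.
Joint ranges: [-2.88, 2.88], [-0.31, 2.03], [-1.54, 1.56], [0.2, 2.42], [-1.41, 4.55], [0.19, 2.02], [-2.57, 2.57]. Speed limits (rad/s): [2.57, 2.57, 3.14, 3.14, 3.14, 3.14, 3.14].

INTERFACE

Orientations are given as a unit quaternion [x, y, z, w].
In Python, from bench import manip, effector, viewer gives the robot as it stands. Calls block until the motion is done:
- manip.move_pose(position, orientation): joint-space move of the TCP to a pose.
- manip.servo_line(position, ori=None, vel=0.15): straight line of the TCP; ori=None keeps the orientation; vel is the mean speed in m/s.
- manip.movej(angles): joint-space move.
- effector.open_jaws() and effector.close(f_grip=None): open the fingers fully, or close them until they stop; f_grip is the grip in N (None keeps the last).
- manip.sleep(seconds).
- manip.solve_ik(position, orientation): joint angles nearest the present ones, or None.
- viewer.get_image(name): name is "scene" or "side" or "wrist"; returns the picture (384x512x3 uint8, red, green, blue); there is no depth.
- viewer.get_calibration(name): a dict with "vfov" (degrees; the focal length in pixels is half the picture's height over the tangent of half this angle, whatever the lens; pixels are square), "cx", "cy" (the principal point, pixels), "dist_coeffs" ([k1, k2, p1, p2, k3] as OpenCV has them; the pictures are not rectified), "eye" and "attitude" of the camera in the world. Camera axes: x right, y down, z forward; pixel columns grow to the right and rows downward; lengths in m; the calibration is good to about 2 mm. A picture is of the moment at which its call begins: read the wrist's pose just before it. get_calibration takes no time and is no camera call; for the wrist camera it gives the pose at the moment of the call.
A pose or a line that the arm cannot do raises manip.PlanningError and nothing moves.
- manip.hand_in(): hands the job in, once; it reports no verdict.
Readings, each from a call of its own:
- manip.current_clock(): time.
- manip.current_q(): joint angles.
- manip.current_joint_velocities(): joint speeds.
- manip.current_tau(): joint torques, N m.
- manip.current_tool_pos(): TCP position.
- manip.current_tcp_rot(): TCP orientation.
- manip.current_force(): force on the tool from outside, world axes, zero at the start.
- manip.current_wrist_torque(): the same for the moment, N m.
- manip.current_finger_gap(): finger opening in m.
Only numpy, scipy, OpenCV 4.12 (cv2) and the standard library are available. Lean on these libraries where they do the work, as an engineer would, in place of code of your own. Each camera call takes 0.05 s, during which the arm holds its last target.

TASK

Take the winged key out of the ceramic incense holder, turn it until its ribs line up with the cross-shaped socket on the small wooden riser, and push it fully home against the spring, collar flat on the socket block, which drives the beige tray ajar. The tray stays out only while the key is pressed, so do not let go: finish with the key still in the gripper and held fully down. Leave the pegs, the dish and the jar where they are.

Things in the scene. Friction and masses are not known exactly. Their poses are not given: they have to be found in the camera images.
- key: Loose upright key, 60-110 g. Origin: centre of the underside of its round steel collar (38 mm wide, 5 mm thick). Above, a flat grey wing: 40 mm wide along key x, 12 mm thick along key y, z +5 to +45 mm. Below, a ribbed stem, plus-shaped in section along key x and y: bars 24 mm across, 8 mm wide. Starts hanging in the incense holder, collar on its rim, at any yaw.
- key_tip (a point): Lower end of the key's stem, on its axis, 30 mm below the key's origin; axes as the key's. The last 4 mm of the stem are reduced to bars 19 mm across and 5 mm wide as a lead-in.
- incense_holder: Small round white ceramic incense holder, 72 mm diameter, 45 mm high, with a round blind hole 30 mm wide and 37 mm deep; does not move. Origin: centre of its underside. May be left or right of the robot's centre line; the riser is on the other side.
- riser: Low wooden riser, 200 mm (x) by 240 mm (y) by 60 mm high, fixed, origin at the centre of its underside; the tray slides out of its +x side. The socket block stands on its deck 20 mm towards -x from the centre.
- socket (a point): Centre of the socket mouth, on the top face of an aluminium block 40 x 40 mm, 36 mm tall (top 96 mm above the table). The hole is a plus sign along the point's x and y: slots 27 mm long, 10.5 mm wide, so the key fits at four yaws a quarter turn apart. The block's yaw is within 0.7 rad of the riser's; it is stiff to turn (0.25 N m). The key is home when its collar meets the top face.
- catch (a joint): Travel (m, downwards) of the 10 mm wide spring pin inside the socket: 0 at rest, its top 20 mm below the mouth; 0.010 with the key home. It pushes up with 4 N at 0 and 9 N at 0.010, and lifts the key again if let go.
- tray (a joint): How far (m) the beige tray has come out of the riser towards the riser's +x: 0 shut, 0.015 with the key home (1.5 times the pin's travel).
- peg1: orange plastic clothes peg, 72 x 12 x 10 mm, lying flat, loose; origin: centre of its underside, x along its length; on the riser's deck beside the socket.
- peg2: orange plastic clothes peg, 72 x 12 x 10 mm, lying flat, loose; origin: centre of its underside, x along its length; on the table, on the robot's side of the incense holder.
- peg3: orange plastic clothes peg, 72 x 12 x 10 mm, lying flat, loose; origin: centre of its underside, x along its length; on the riser's deck, on the other side of the socket from peg1.
- dish: Small terracotta bowl, 70 mm wide, 30 mm high, loose; origin: centre of its underside; beside the incense holder.
- jar: Small amber glass jar, 54 mm wide, 50 mm high, loose; origin: centre of its underside; beside the incense holder.
Mind the look-alikes: they are no part of the job. What is shaped like the key but red is not meant. Leave any yellow look-alike of the incense_holder alone.

How it is judged:
By the outcome, as a careful person would: the job done as asked, in the order asked, and still so for the second after the job is handed in, while the arm keeps its last pose, push and grip.
It also fails if it takes over 40 s, if anything falls off the work surface, if the arm or the gripper's body presses on something with over 40 N, if the wrist force passes 120 N, or if a joint passes its speed limit or range.

## Working session

There is one attempt and no reset: what is moved stays moved. The work goes in short steps, each a Python script; the robot and the scene stay as the last script left them, time stands still between calls to the robot, and variables do not carry over. Pictures are saved under pics/ and viewed, and the job is handed in when it is done.

```bash
ls; mkdir -p pics
python3 - <<'E'
from bench import manip, effector, viewer
import cv2
for n in ["scene","side","wrist"]:
    c=viewer.get_calibration(n); print(n,c)
    cv2.imwrite(f"pics/{n}0.png",viewer.get_image(n)[:,:,::-1])
print(manip.current_clock(),manip.current_tool_pos(),manip.current_tcp_rot(),manip.grip_depth,manip.current_finger_gap())
E
```

```text
pics
scene {'vfov': 51.39800510030154, 'cx': 261.5806035423269, 'cy': 188.79563044411492, 'dist_coeffs': array([-0.016987,  0.      ,  0.      ,  0.      ,  0.      ]), 'eye': array([1.20004168, 0.47785446, 0.64751409]), 'attitude': array([ 0.40223903,  0.79323157, -0.40684373, -0.20848412])}
side {'vfov': 56.30892430662795, 'cx': 253.75142698718133, 'cy': 187.21711666279555, 'dist_coeffs': array([0.00801393, 0.        , 0.        , 0.        , 0.        ]), 'eye': array([ 0.24967324, -0.42448629,  0.67480472]), 'attitude': array([ 0.87608707, -0.30944483,  0.11226997, -0.35229362])}
wrist {'vfov': 62.75650046203967, 'cx': 253.1554711998849, 'cy': 189.53695680894447, 'dist_coeffs': array([-0.05061646,  0.        ,  0.        ,  0.        ,  0.        ]), 'eye': array([0.07839399, 0.64897029, 0.3844709 ]), 'attitude': array([0.77735948, 0.61343469, 0.08558732, 0.10993143])}
0.15 [0.15178679 0.63147546 0.22590255] [ 7.85362194e-01  6.19036065e-01 -5.97305697e-04  4.65552798e-04] 0.0188 0.092248219634874
```

View pics/scene0.png

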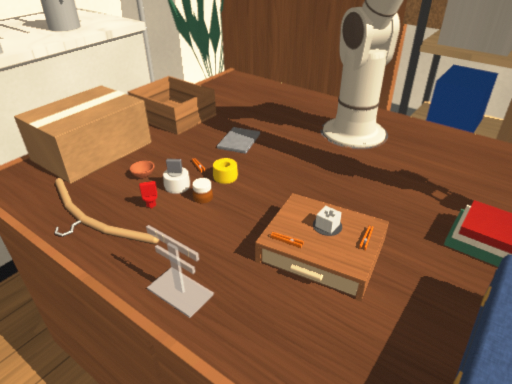

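View pics/side0.png

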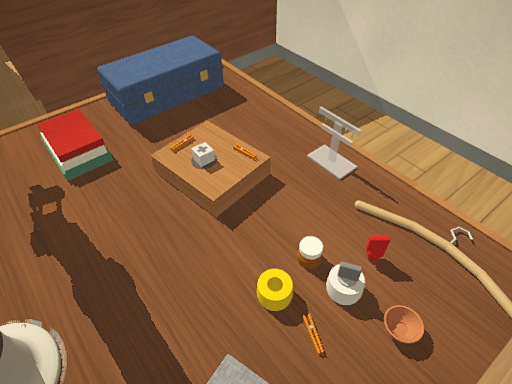

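View pics/wrist0.png

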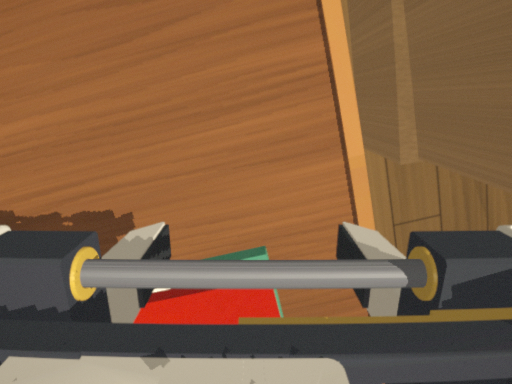

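```bash
cat > h.py <<'E'
import numpy as np, cv2
from scipy.spatial.transform import Rotation as R
def ray(c,px):
    f=192/np.tan(np.radians(c["vfov"])/2)
    K=np.array([[f,0,c["cx"]],[0,f,c["cy"]],[0,0,1]])
    p=cv2.undistortPoints(np.array(px,float).reshape(-1,1,2),K,np.array(c["dist_coeffs"])).reshape(-1,2)
    d=np.c_[p,np.ones(len(p))]@R.from_quat(c["attitude"]).as_matrix().T
    return d/np.linalg.norm(d,axis=1)[:,None]
def onplane(c,px,z):
    d=ray(c,px); e=np.array(c["eye"]); return e+d*((z-e[2])/d[:,2])[:,None]
def proj(c,P):
    f=192/np.tan(np.radians(c["vfov"])/2)
    K=np.array([[f,0,c["cx"]],[0,f,c["cy"]],[0,0,1]])
    M=R.from_quat(c["attitude"]).as_matrix().T
    rv,_=cv2.Rodrigues(M)
    return cv2.projectPoints(np.array(P,float).reshape(-1,3),rv,-M@np.array(c["eye"]),K,np.array(c["dist_coeffs"]))[0].reshape(-1,2)
def tri(c1,p1,c2,p2):
    d1=ray(c1,p1)[0];d2=ray(c2,p2)[0];e1=np.array(c1["eye"]);e2=np.array(c2["eye"])
    A=np.c_[d1,-d2];t=np.linalg.lstsq(A,e2-e1,rcond=None)[0]
    a=e1+d1*t[0];b=e2+d2*t[1];return (a+b)/2,np.linalg.norm(a-b)
def down(th): # tool x at world yaw th, z down
    c,s=np.cos(th),np.sin(th)
    return R.from_matrix(np.array([[c,s,0],[s,-c,0],[0,0,-1]])).as_quat()
E
python3 - <<'E'
from bench import viewer
from h import *
cs,cd=viewer.get_calibration("scene"),viewer.get_calibration("side")
for n,a,b in [("key wing top",(175,162),(350,268)),("holder",(176,180),(346,283)),("socket",(328,214),(203,150)),("peg2",(198,165),(314,334)),("jar",(202,184),(311,244)),("yellow",(225,164),(275,284)),("red",(149,185),(378,242)),("dish",(142,166),(404,322))]:
    print(n,*tri(cs,[a],cd,[b]))
s=cv2.imread("pics/scene0.png");d=cv2.imread("pics/side0.png")
A=cv2.resize(s[145:215,120:245],None,fx=6,fy=6,interpolation=2);cv2.imwrite("pics/a.png",A)
cv2.imwrite("pics/b.png",cv2.resize(d[225:350,255:430],None,fx=4,fy=4,interpolation=2))
cv2.imwrite("pics/c.png",cv2.resize(s[190:300,250:395],None,fx=5,fy=5,interpolation=2))
cv2.imwrite("pics/d.png",cv2.resize(d[120:215,145:275],None,fx=6,fy=6,interpolation=2))
E
```

```text
key wing top [ 0.59726901 -0.25168308  0.0795885 ] 0.004505158942778614
holder [ 0.60020674 -0.25324977  0.02159958] 0.00239586309104798
socket [0.56357364 0.1956571  0.09248008] 0.0015222893241548967
peg2 [ 0.48600293 -0.28063401  0.00261785] 0.0029087667318063943
jar [ 0.59772869 -0.15433376  0.04747055] 0.0023451479159227163
yellow [ 0.48146103 -0.17450736  0.04316005] 0.0025253439832206336
red [ 0.69700411 -0.24344012  0.06347287] 0.0023038432336382926
dish [ 0.61716592 -0.37306556  0.03139816] 0.0020693053267396987
```

View pics/a.png

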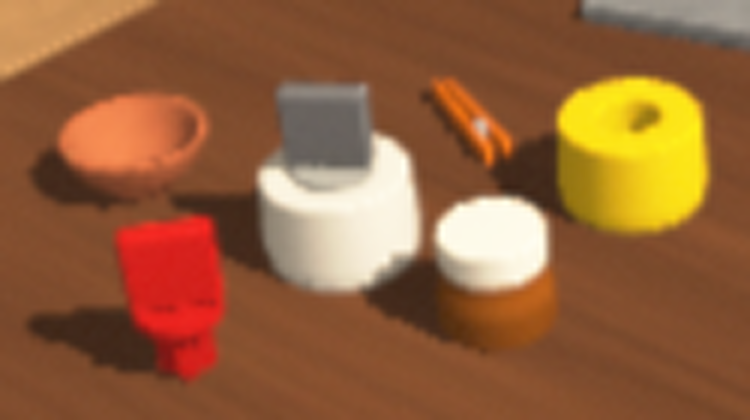

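View pics/b.png

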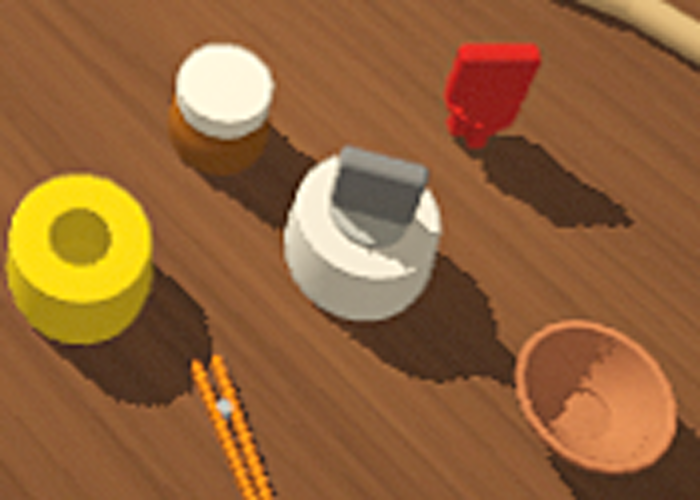

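View pics/c.png

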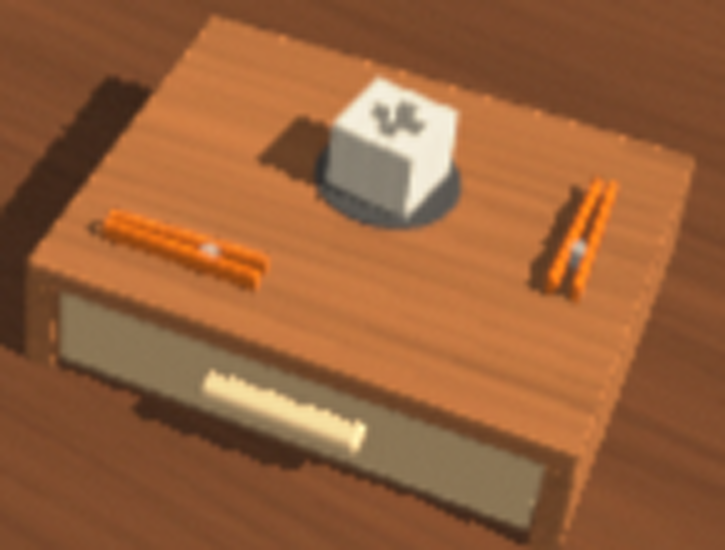

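View pics/d.png

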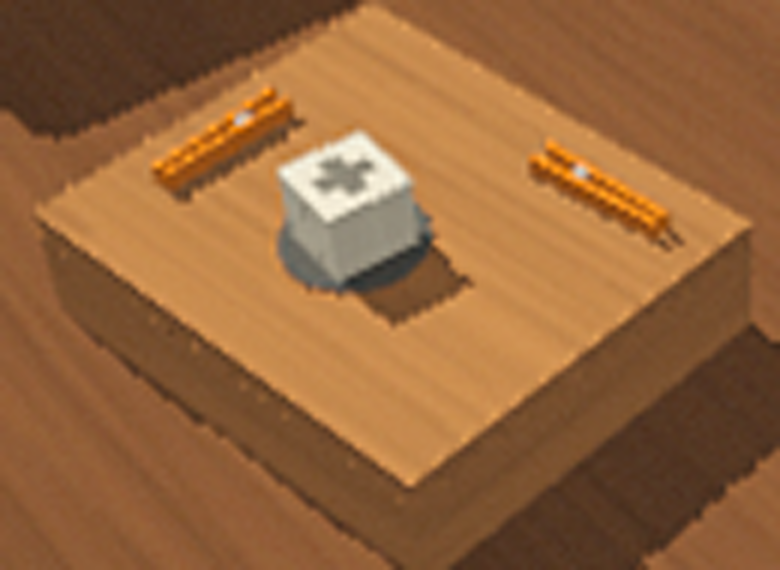

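```bash
cat >> h.py <<'E'
def camrel(manip,viewer):
    c=viewer.get_calibration("wrist");Rt=R.from_quat(manip.current_tcp_rot());p=np.array(manip.current_tool_pos())
    return Rt.inv().apply(np.array(c["eye"])-p),(Rt.inv()*R.from_quat(c["attitude"]))
E
python3 - <<'E'
from bench import viewer,manip
from h import *
o,A=camrel(manip,viewer); print(o,A.apply([0,0,1]),A.apply([1,0,0]))
cd=viewer.get_calibration("side")
e=onplane(cd,[(341.2,262.5),(361.5,267)],.09);v=e[1]-e[0];th=np.arctan2(v[1],v[0]);print(e,np.linalg.norm(v),th)
for k in range(8):
    a=k*np.pi/4
    for n,t in (("sock",[.564,.196]),("key",[.6,-.253])):
        y=np.array([np.sin(a),-np.cos(a)])
        q=manip.solve_ik([*(np.array(t)+.06*y),.22 if n=="sock" else .2],down(a)); print(n,round(a,2),None if q is None else np.round(q,2))
E
```

```text
[-0.00031754 -0.0754627  -0.15870025] [2.00274639e-04 2.75924051e-01 9.61179420e-01] [ 9.99999627e-01 -8.63302163e-04  3.94632522e-05]
[[ 0.58918182 -0.23817065  0.09      ]
 [ 0.61082485 -0.26800122  0.09      ]] 0.03685489883103156 -0.9431397890065413
sock 0.0 [-0.32  0.35  0.05  1.75 -0.02  1.04 -0.27]
key 0.0 [ 0.05  0.6   0.58  1.53 -0.35  1.12  0.7 ]
sock 0.79 [-0.21  0.43 -0.11  1.63  0.05  1.08  0.45]
key 0.79 [ 0.09  0.63  0.47  1.44 -0.3   1.14  1.39]
sock 1.57 [-0.17  0.49 -0.24  1.55  0.13  1.11  1.13]
key 1.57 [ 0.15  0.6   0.27  1.43 -0.17  1.13  2.02]
sock 2.36 [-0.11  0.51 -0.42  1.55  0.22  1.13  1.77]
key 2.36 [ 1.02  0.93 -1.31  1.49  0.9   1.41  2.03]
sock 3.14 [-0.02  0.49 -0.61  1.63  0.3   1.12  2.43]
key 3.14 [-0.54  0.9   1.35  1.67 -0.9   1.34 -2.17]
sock 3.93 [-1.38  0.74  1.36  1.79 -0.77  1.26 -2.16]
key 3.93 [-0.35  0.54  0.91  1.75 -0.48  1.08 -1.63]
sock 4.71 [-0.63  0.28  0.24  1.85 -0.08  1.01 -1.92]
key 4.71 [-0.15  0.48  0.73  1.75 -0.37  1.05 -0.87]
sock 5.5 [-0.45  0.29  0.13  1.84 -0.04  1.02 -1.08]
key 5.5 [-0.07  0.55  0.72  1.66 -0.4   1.09 -0.02]
```

Run:
```python
from bench import viewer,manip
from h import *
a=.63;y=np.array([np.sin(a),-np.cos(a)])
for n,t,z in (("sock",[.564,.196],.22),("key",[.6,-.253],.22)):
    manip.move_pose([*(np.array(t)+.06*y),z],down(a))
    c=viewer.get_calibration("wrist");im=viewer.get_image("wrist")
    np.save(n+"_cal.npy",c,allow_pickle=True);cv2.imwrite(f"pics/w_{n}.png",im[:,:,::-1])
    print(n,manip.current_clock(),manip.current_tool_pos(),np.round(manip.current_q(),2))
```

```text
sock 2.55 [0.59891516 0.14924602 0.21995577] [-0.23  0.42 -0.07  1.65  0.03  1.07  0.32]
key 4.25 [ 0.63640932 -0.29883161  0.22003463] [ 0.36  0.57  0.06  1.42 -0.04  1.16  1.06]
```

View pics/w_sock.png

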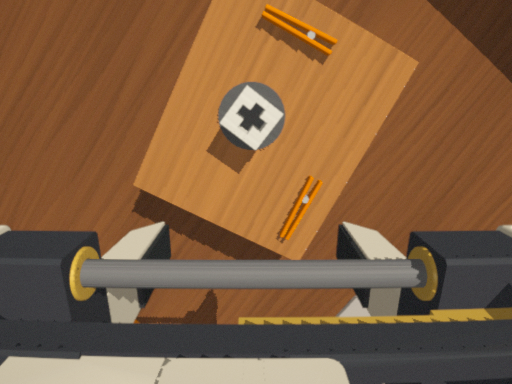

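View pics/w_key.png

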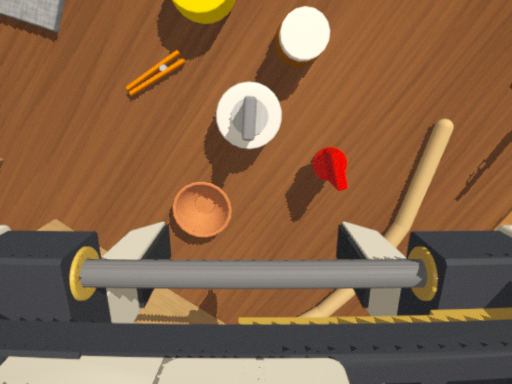

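Run:
```python
from h import *
s=cv2.imread("pics/w_sock.png");k=cv2.imread("pics/w_key.png")
cv2.imwrite("pics/ws_z.png",cv2.resize(s[75:160,210:295],None,fx=7,fy=7,interpolation=0))
cv2.imwrite("pics/wk_z.png",cv2.resize(k[75:160,207:292],None,fx=7,fy=7,interpolation=0))
c=np.load("sock_cal.npy",allow_pickle=True).item()
g=s.min(axis=2);roi=np.zeros_like(g);roi[80:155,215:290]=1
m=((g>150)&(roi>0)).astype(np.uint8)
cn=max(cv2.findContours(m,0,1)[0],key=cv2.contourArea)
r=cv2.minAreaRect(cn);print("block",r)
m2=np.zeros_like(m);cv2.drawContours(m2,[cn],-1,1,-1)
cr=(m2>0)&(g<120);ys,xs=np.nonzero(cr);print("cross n",len(xs),xs.mean(),ys.mean())
b=cv2.boxPoints(r);P=onplane(c,b,.096);print(P,[np.linalg.norm(P[i]-P[i-1]) for i in range(4)])
e=[np.arctan2(*(P[i]-P[i-1])[[1,0]])%(np.pi/2) for i in range(4)];print("yaw mod90",e)
print("centre block",P.mean(0),"cross",onplane(c,[(xs.mean(),ys.mean())],.096))
# cross area plus hull size
hc=np.c_[xs,ys].astype(np.float32);r2=cv2.minAreaRect(cv2.convexHull(hc));print(r2)
```

```text
block ((251.08831787109375, 117.42904663085938), (46.86742401123047, 46.83994674682617), 37.1847038269043)
cross n 476 251.42226890756302 117.05672268907563
[[0.54025936 0.17584382 0.096     ]
 [0.54187946 0.21611443 0.096     ]
 [0.5822063  0.21626983 0.096     ]
 [0.58176108 0.17508528 0.096     ]] [np.float64(0.0415086599757599), np.float64(0.04030318406386736), np.float64(0.04032714216677034), np.float64(0.041186955320579845)]
yaw mod90 [np.float64(1.552521099602389), np.float64(1.5305875664494328), np.float64(0.0038535547216973316), np.float64(1.5599864164790598)]
centre block [0.56152655 0.19582834 0.096     ] cross [[0.56137525 0.19653292 0.096     ]]
((250.96554565429688, 116.58621978759766), (26.242372512817383, 25.24582862854004), 85.2363510131836)
```

View pics/ws_z.png

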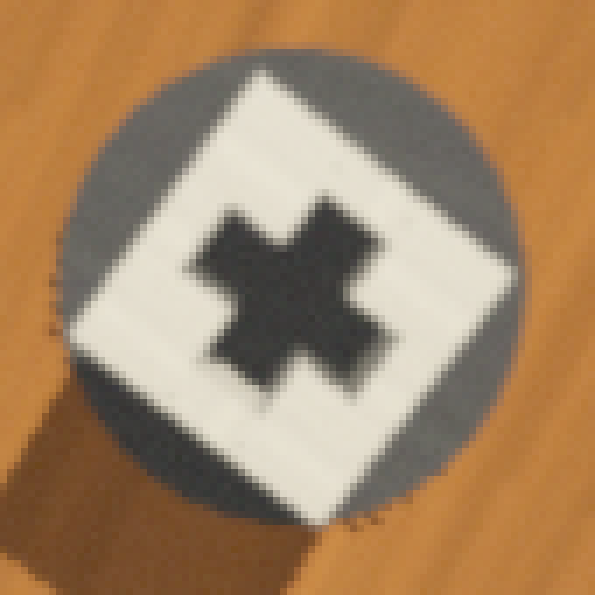

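View pics/wk_z.png

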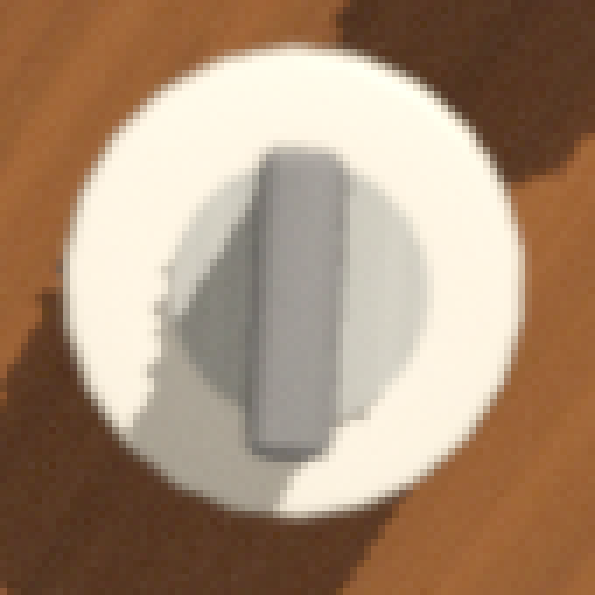

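Run:
```python
from h import *
s=cv2.imread("pics/w_sock.png");k=cv2.imread("pics/w_key.png")
c=np.load("sock_cal.npy",allow_pickle=True).item()
z=lambda p:np.array(p,float)/7-.5
# subpixel corners of block
g=cv2.cvtColor(s,cv2.COLOR_BGR2GRAY)
def edges(img,corn,off,c,zz):
    out=[]
    cor=z(corn)+off
    return cor,onplane(c,cor,zz)
cor,P=edges(g,[(262,70),(518,270),(320,527),(68,332)],np.array([210,75]),c,.096)
print(P);V=np.roll(P,-1,0)-P;print(np.linalg.norm(V,axis=1),np.arctan2(V[:,1],V[:,0])%(np.pi/2),P.mean(0))
# cross arm tips
m=(g[95:142,228:276]<100).astype(np.uint8);n,l,st,ce=cv2.connectedComponentsWithStats(m);i=1+np.argmax(st[1:,4]);ys,xs=np.nonzero(l==i)
Q=onplane(c,np.c_[xs+228,ys+95],.096)[:,:2];ctr=Q.mean(0);d=Q-ctr;r=np.hypot(*d.T);a=np.arctan2(d[:,1],d[:,0]);f=r>.008
print("cross",ctr,"yaw4",np.angle(np.sum(np.exp(4j*a[f])))/4, r.max(),len(xs))
ck=np.load("key_cal.npy",allow_pickle=True).item()
cor,P=edges(k,[(260,150),(342,150),(328,457),(246,455)],np.array([207,75]),ck,.09)
print("wing",P,P.mean(0));u=(P[2]+P[3]-P[0]-P[1])/2;print(np.linalg.norm(u),np.arctan2(u[1],u[0]), np.linalg.norm(P[1]-P[0]))
hsv=cv2.cvtColor(k,cv2.COLOR_BGR2HSV)
# holder rim ellipse
w=((k.min(axis=2)>120)).astype(np.uint8);w[:75]=0;w[160:]=0;w[:,:207]=0;w[:,292:]=0
cn=max(cv2.findContours(w,0,1)[0],key=cv2.contourArea);E=cv2.fitEllipse(cv2.convexHull(cn));print("rim",E,onplane(ck,[E[0]],.045))
print("TCP-proj",proj(ck,[[0.63640932,-0.29883161,0.22003463-.0],[0.63640932,-0.29883161,0.182]]))
```

```text
[[0.54207276 0.21636599 0.096     ]
 [0.5819875  0.21596143 0.096     ]
 [0.58122798 0.1752171  0.096     ]
 [0.54093896 0.17633618 0.096     ]]
[0.03991679 0.04075141 0.04030455 0.04004586] [1.56066109 1.55215735 1.54302721 1.54248011] [0.5615568  0.19597017 0.096     ]
cross [0.56104795 0.19656883] yaw4 -0.019857254742881546 0.012217056833493441 414
wing [[ 0.58275043 -0.24126835  0.09      ]
 [ 0.59108595 -0.23514602  0.09      ]
 [ 0.61257077 -0.26734875  0.09      ]
 [ 0.60378969 -0.27347293  0.09      ]] [ 0.59754921 -0.25430901  0.09      ]
0.038589499461558256 -0.9872583514874781 0.010342328887524142
rim ((248.5851593017578, 114.61078643798828), (65.93733215332031, 67.03266143798828), 175.66880798339844) [[ 0.59652224 -0.25368304  0.045     ]]
TCP-proj [[254.91734158 240.83535595]
 [254.51380097 216.240018  ]]
```

```bash
python3 - <<'E'
from bench import viewer,manip,effector
from h import *
q=down(.584);xy=[.5973,-.2541]
manip.move_pose([*xy,.15],q)
manip.servo_line([*xy,.0545],vel=.08)
cv2.imwrite("pics/pre.png",viewer.get_image("side")[:,:,::-1]);cv2.imwrite("pics/prew.png",viewer.get_image("wrist")[:,:,::-1])
print(manip.current_clock(),manip.current_force(),manip.current_tool_pos())
E
python3 -c "
import cv2
cv2.imwrite('pics/prez.png',cv2.resize(cv2.imread('pics/pre.png')[200:350,250:450],None,fx=4,fy=4))"
```

```text
6.15 [0.37439901 0.84442938 0.09184931] [ 0.59777397 -0.25427377  0.05520166]
```

View pics/prez.png

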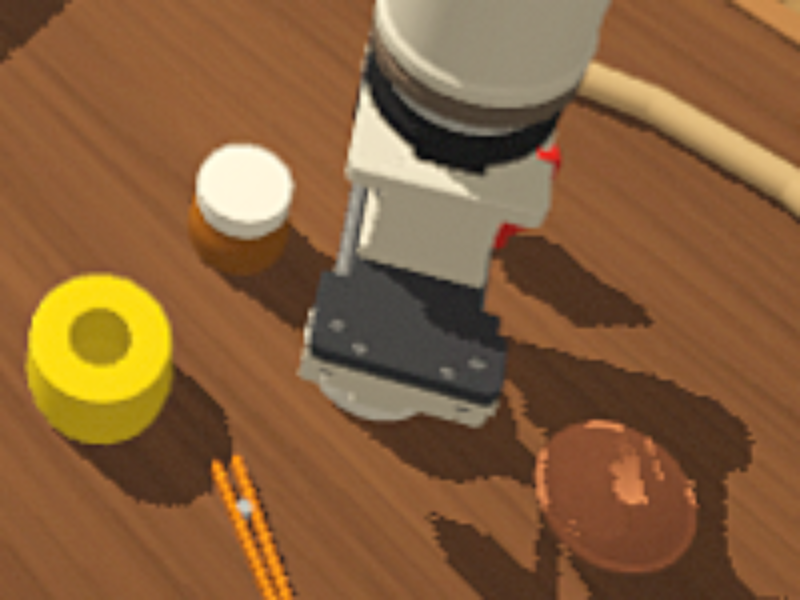

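View pics/prew.png

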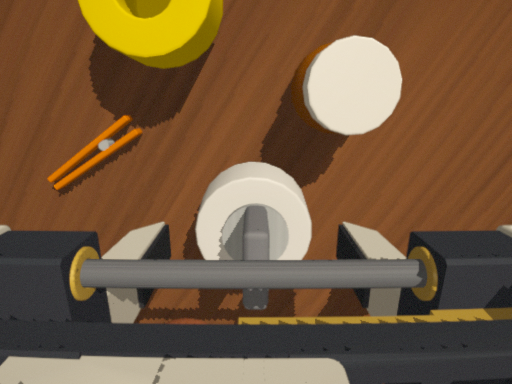

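Run:
```python
from bench import viewer,manip,effector
from h import *
p0=np.array(manip.current_tool_pos())
effector.close(45)
print(manip.current_finger_gap(),manip.current_force(),manip.current_tool_pos()-p0)
manip.servo_line([.5973,-.2541,.2],vel=.1)
print(manip.current_clock(),manip.current_finger_gap(),manip.current_tool_pos(),manip.current_force())
cv2.imwrite("pics/lift_w.png",viewer.get_image("wrist")[:,:,::-1]);np.save("lift_cal.npy",viewer.get_calibration("wrist"),allow_pickle=True)
cv2.imwrite("pics/lift_s.png",viewer.get_image("side")[:,:,::-1]);cv2.imwrite("pics/lift_c.png",viewer.get_image("scene")[:,:,::-1])
s=cv2.imread("pics/lift_s.png")[150:330,250:490];cv2.imwrite("pics/lift_sz.png",cv2.resize(s,None,fx=3,fy=3))
```

```text
0.01198263700687915 [ 0.61908051  0.91625191 -0.57610207] [-0.00043587  0.00019842 -0.00069144]
8.9667 0.011601727473931968 [ 0.59680602 -0.25390671  0.19909206] [ 0.16257398 -0.29605481 -0.90830256]
```

View pics/lift_w.png

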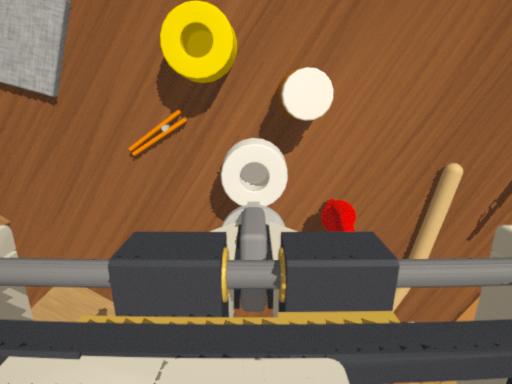

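View pics/lift_sz.png

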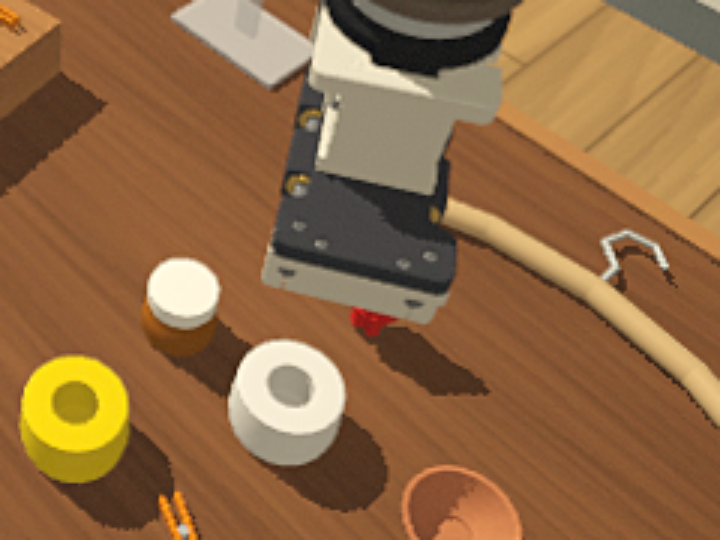

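Run:
```python
from bench import viewer,manip,effector
from h import *
a=-.02;y=np.array([np.sin(a),-np.cos(a)])
manip.move_pose([*(np.array([.5612,.1963])+.06*y),.22],down(a))
manip.sleep(.2)
np.save("s2_cal.npy",viewer.get_calibration("wrist"),allow_pickle=True);cv2.imwrite("pics/s2.png",viewer.get_image("wrist")[:,:,::-1])
print(manip.current_clock(),manip.current_tool_pos(),R.from_quat(manip.current_tcp_rot()).as_matrix().round(4),manip.current_force())
s=cv2.imread("pics/s2.png");g=cv2.cvtColor(s,cv2.COLOR_BGR2GRAY)
c=np.load("s2_cal.npy",allow_pickle=True).item()
print(proj(c,[[.5612,.1963,.096]]))
cv2.imwrite("pics/s2z.png",cv2.resize(s[75:160,210:295],None,fx=7,fy=7,interpolation=0))
```

```text
10.825 [0.560332   0.13521096 0.21991761] [[ 9.998e-01 -2.160e-02 -0.000e+00]
 [-2.160e-02 -9.998e-01 -3.000e-04]
 [-0.000e+00  3.000e-04 -1.000e+00]] [ 0.1810469   0.33368676 -1.04647367]
[[253.73890762 114.77167338]]
```

View pics/s2.png

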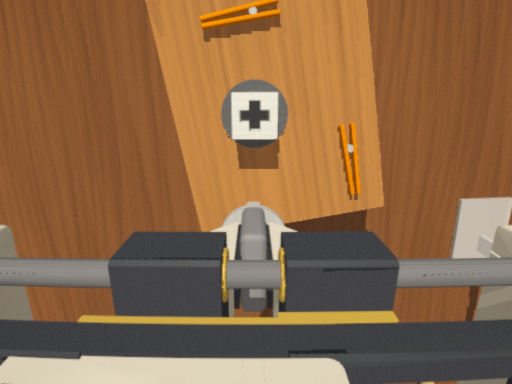

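View pics/s2z.png

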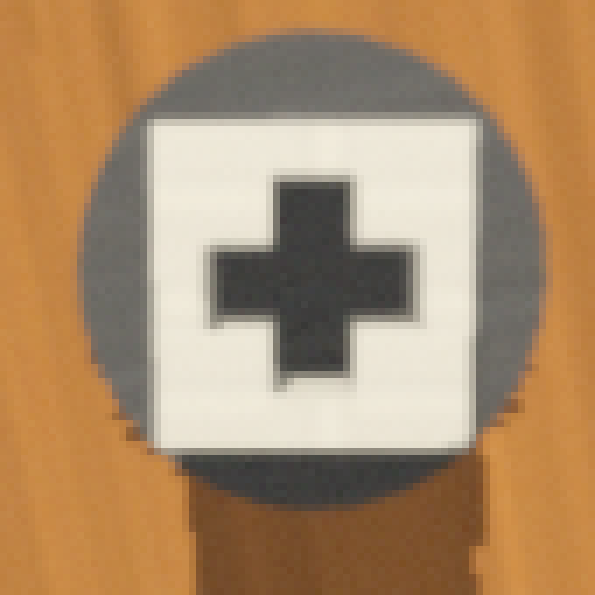

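Run:
```python
from bench import manip
from h import *
c=np.load("s2_cal.npy",allow_pickle=True).item()
s=cv2.imread("pics/s2.png");g=cv2.cvtColor(s,cv2.COLOR_BGR2GRAY)
C=np.array([(146,118),(482,118),(474,452),(152,452)])/7-.5+[210,75]
P=onplane(c,C,.096);V=np.roll(P,-1,0)-P
print(P.mean(0),np.linalg.norm(V,axis=1),np.arctan2(V[:,1],V[:,0]))
m=(g[95:135,235:272]<110).astype(np.uint8);n,l,st,ce=cv2.connectedComponentsWithStats(m);i=1+np.argmax(st[1:,4]);ys,xs=np.nonzero(l==i)
# bbox of cross with subpixel via zoom
X=np.array([(208,283),(416,283),(313,177),(313,380)])/7-.5+[210,75]
Q=onplane(c,X,.096);print("cross",Q[:2].mean(0),Q[2:].mean(0),np.linalg.norm(Q[1]-Q[0]),np.linalg.norm(Q[3]-Q[2]))
Q=onplane(c,np.c_[xs+235,ys+95],.096)[:,:2];print(Q.mean(0),len(xs))
Rt=R.from_quat(manip.current_tcp_rot());p=manip.current_tool_pos()
t=lambda v:p+Rt.apply(v)
th=np.radians(np.arange(180,361,15))
pts=[t([.019*np.cos(x),.019*np.sin(x),.004]) for x in th]
print(proj(c,pts).round(1))
z=s[190:330,180:330].copy();z=cv2.resize(z,None,fx=5,fy=5,interpolation=0)
for u in proj(c,pts): cv2.circle(z,tuple(int(v) for v in ((u+.5-[180,190])*5)),3,(0,0,255),-1)
for v in ([-.006,-.02,-.036],[.006,-.02,-.036],[-.006,.02,-.036],[.006,.02,-.036]):
    u=proj(c,[t(v)])[0];cv2.circle(z,tuple(int(v) for v in ((u+.5-[180,190])*5)),3,(0,255,0),-1)
cv2.imwrite("pics/col.png",z)
```

```text
[0.56166552 0.19556375 0.096     ] [0.04134031 0.04103351 0.04112735 0.04102627] [-0.02097832 -1.59665851  3.12045023  1.55012417]
cross [0.5614895  0.19616643 0.096     ] [0.56162245 0.19657422 0.096     ] 0.026052607861604626 0.02488561704991329
[0.56170522 0.19665775] 430
[[221.2 236.2]
 [222.1 228.1]
 [225.3 220.5]
 [230.6 213.8]
 [237.7 208.6]
 [246.  205.3]
 [255.  204.2]
 [264.1 205.3]
 [272.4 208.6]
 [279.4 213.8]
 [284.7 220.5]
 [287.9 228.1]
 [288.7 236.2]]
```

View pics/col.png

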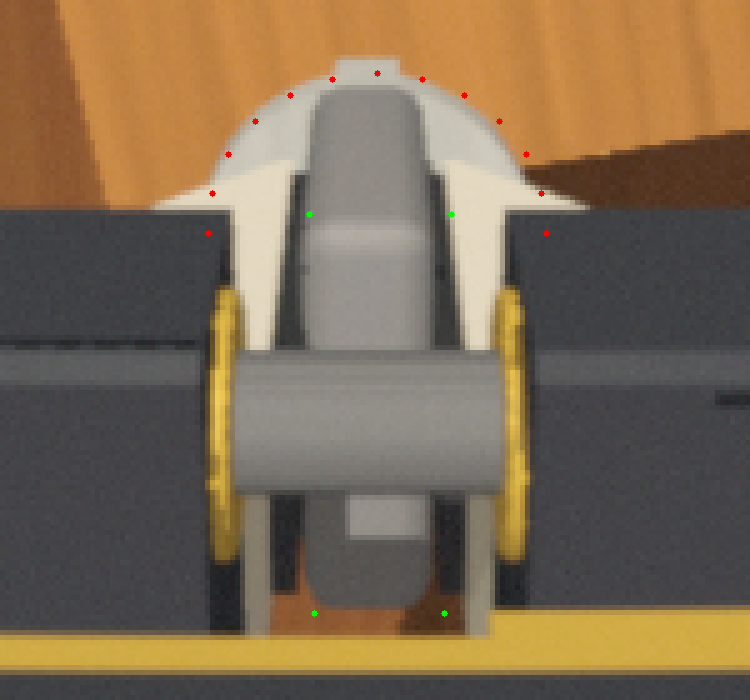

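```bash
cat > look.py <<'E'
from bench import viewer,manip,effector
from h import *
import sys
def look(tag):
    np.save(tag+"_cal.npy",viewer.get_calibration("wrist"),allow_pickle=True)
    for n in ("wrist","side","scene"): cv2.imwrite(f"pics/{tag}_{n}.png",viewer.get_image(n)[:,:,::-1])
    w=cv2.imread(f"pics/{tag}_wrist.png");cv2.imwrite(f"pics/{tag}_wz.png",cv2.resize(w[165:265,195:315],None,fx=6,fy=6,interpolation=0))
    w=cv2.imread(f"pics/{tag}_side.png");cv2.imwrite(f"pics/{tag}_sz.png",cv2.resize(w[90:210,140:280],None,fx=5,fy=5,interpolation=2))
    w=cv2.imread(f"pics/{tag}_scene.png");cv2.imwrite(f"pics/{tag}_cz.png",cv2.resize(w[150:300,250:400],None,fx=4,fy=4,interpolation=2))
    print(manip.current_clock(),manip.current_tool_pos(),manip.current_force(),manip.current_finger_gap())
E
python3 - <<'E'
from look import *
manip.servo_line([.562,.1963,.17],ori=down(-.02),vel=.1)
manip.servo_line([.562,.1963,.142],vel=.06)
manip.sleep(.2);look("n1")
E
```

```text
12.725 [0.56217527 0.19639576 0.14228856] [ 0.03041279 -0.32122703 -1.38178551] 0.011890106227312897
```

View pics/n1_wz.png

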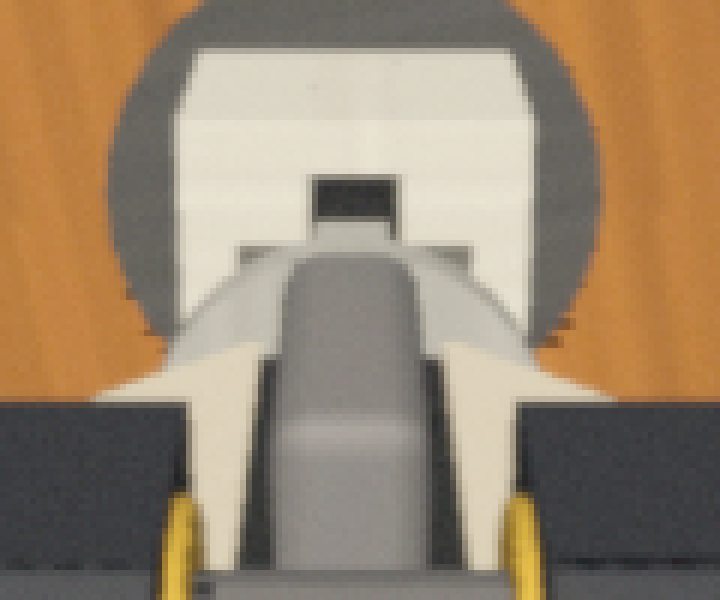

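View pics/n1_sz.png

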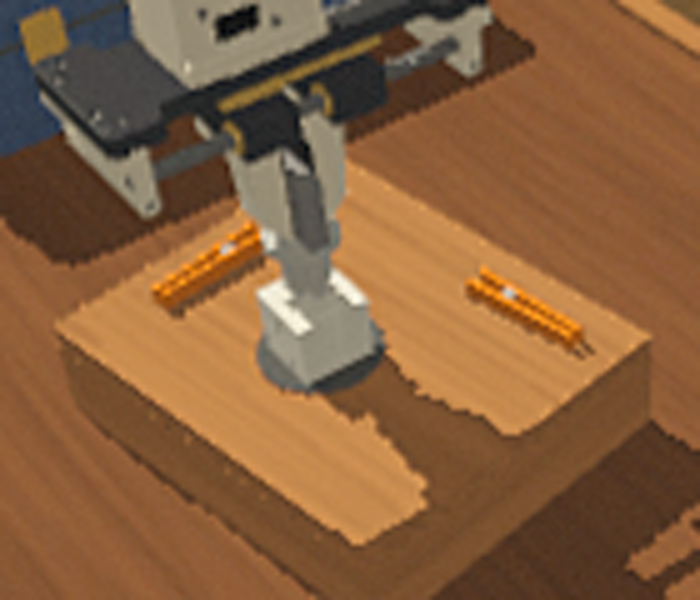

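View pics/n1_cz.png

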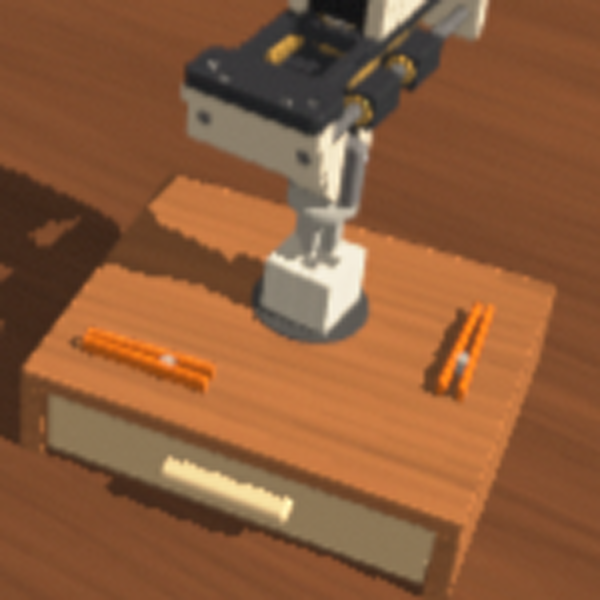

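Run:
```python
from h import *
from bench import manip
c=np.load("n1_cal.npy",allow_pickle=True).item()
p=manip.current_tool_pos();Rt=R.from_quat(manip.current_tcp_rot())
f=lambda v:((proj(c,[v])[0]+.5-[195,165])*6).round(1)
tip=p[2]-.040
for n,v in (("slotend",[0,-.0135]),("blockfront",[0,-.02]),("bL",[-.02,-.02]),("bR",[.02,-.02]),("sL",[-.00525,-.0135]),("sR",[.00525,-.0135])):
    w=p+Rt.apply([*v,0]);w[2]=.096;print(n,f(w))
for n,v,z in (("stem24",[0,-.012],tip+.004),("stem tip19",[0,-.0095],tip),("st24L",[-.004,-.012],tip+.004),("st24R",[.004,-.012],tip+.004),("collar front",[0,-.019],tip+.035)):
    w=p+Rt.apply([*v,0]);w[2]=z;print(n,f(w))
```

```text
slotend [359.8 166.9]
blockfront [359.9 111.3]
bL [181.8 111.3]
bR [537.9 111.4]
sL [313.4 166.8]
sR [406.1 166.9]
stem24 [360.2 207.1]
stem tip19 [360.  217.6]
st24L [323.3 207.1]
st24R [397.2 207.1]
collar front [362.3 237.2]
```

Run:
```python
from look import *
x,y=.5623,.1966
manip.servo_line([x,y,.142],vel=.05)
ok=True
for z in (.134,.127,.119):
    manip.servo_line([x,y,z],vel=.04)
    F=manip.current_force();print(z,manip.current_tool_pos().round(4),F.round(2),manip.current_wrist_torque().round(2))
    if F[2]>6 or np.hypot(*F[:2])>8: print("contact");break
look("n2")
```

```text
0.134 [0.5618 0.1964 0.1334] [ 0.72  0.51 -0.99] [-0.11  0.03  0.03]
0.127 [0.562  0.1965 0.1265] [-0.31 -0.04 -1.58] [-0.11  0.02  0.  ]
0.119 [0.562  0.1965 0.1186] [-0.34  0.73 -1.11] [-0.11  0.05  0.02]
14.15 [0.56239795 0.19662853 0.11909548] [ 0.35221619  0.4272347  -0.45207739] 0.011671436775772658
```

View pics/n2_wz.png

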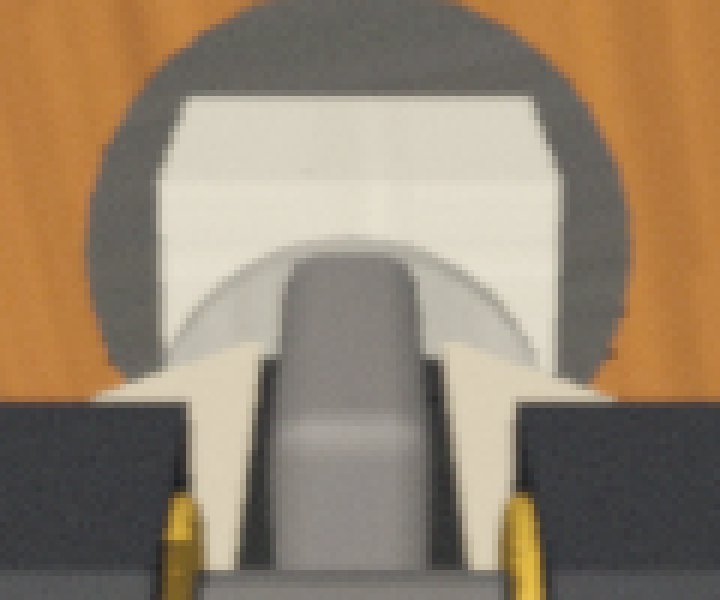

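View pics/n2_sz.png

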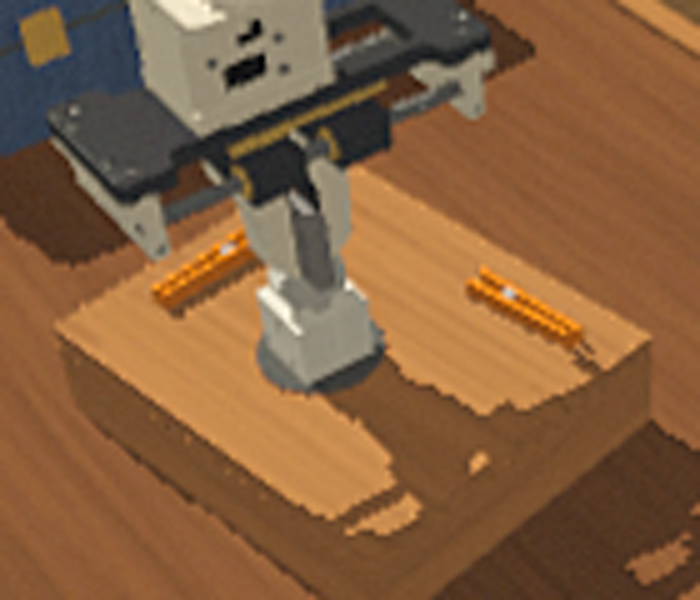

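Stem has entered the socket without contact forces (tip about 17 mm below the mouth). Now pressing against the spring, watching the force.

Run:
```python
from look import *
x,y=.5623,.1966
z=.116
while z>.095:
    manip.servo_line([x,y,z],vel=.03);manip.sleep(.05)
    F=manip.current_force();p=manip.current_tool_pos();print(round(z,4),p[2].round(4),F.round(1))
    if F[2]>17 or np.hypot(*F[:2])>15: break
    z-=.002 if z>.1085 else .0007
look("n3");print(manip.current_wrist_torque())
```

```text
0.116 0.1164 [1.8 0.4 0.7]
0.114 0.1144 [1.3 0.3 3.1]
0.112 0.1124 [0.2 0.7 3.6]
0.11 0.1104 [ 0.8 -0.2  5.5]
0.108 0.1086 [0.7 0.2 6.7]
0.1073 0.1079 [ 2.  -0.2  6.8]
0.1066 0.1072 [0.7 1.1 6.1]
0.1059 0.1066 [ 0.5 -0.9  6.7]
0.1052 0.1063 [-0.8 -0.8  9.7]
0.1045 0.1063 [-1.9 -1.2 14.1]
0.1038 0.1063 [-4.2 -0.9 18.9]
17.6 [0.56285499 0.19680467 0.10621955] [-3.73420942 -1.50182879 18.67305225] 0.011807581841560081
[-0.34559295  1.00516459 -0.0440902 ]
```

View pics/n3_sz.png

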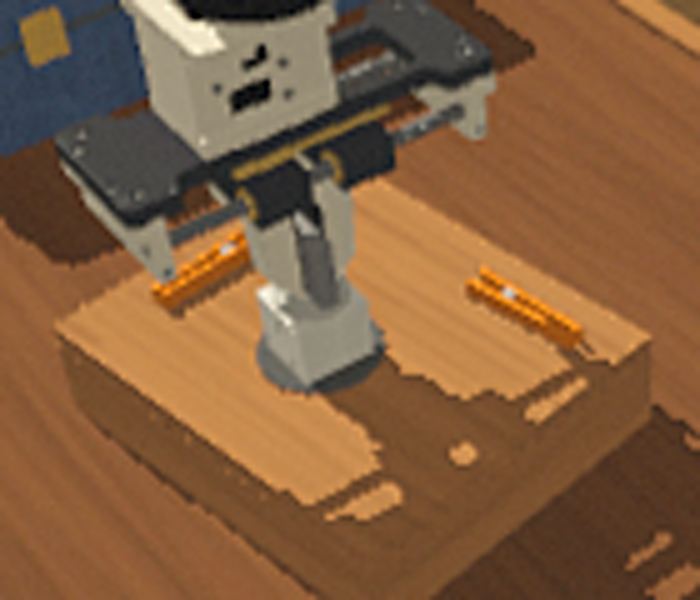

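View pics/n3_cz.png

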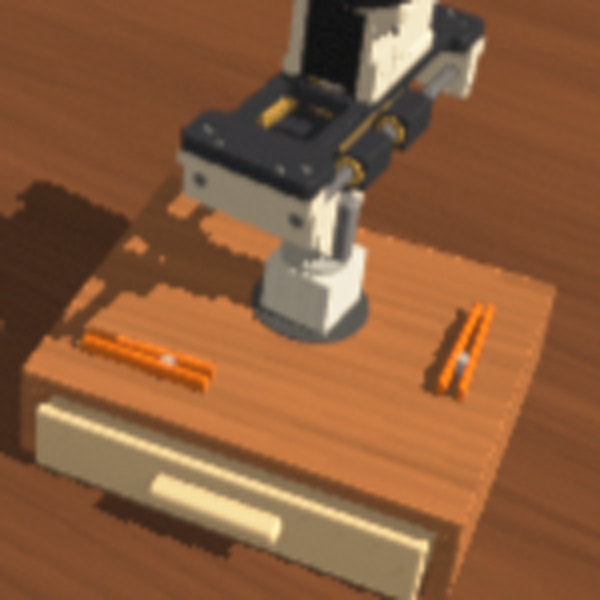

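View pics/n3_wz.png

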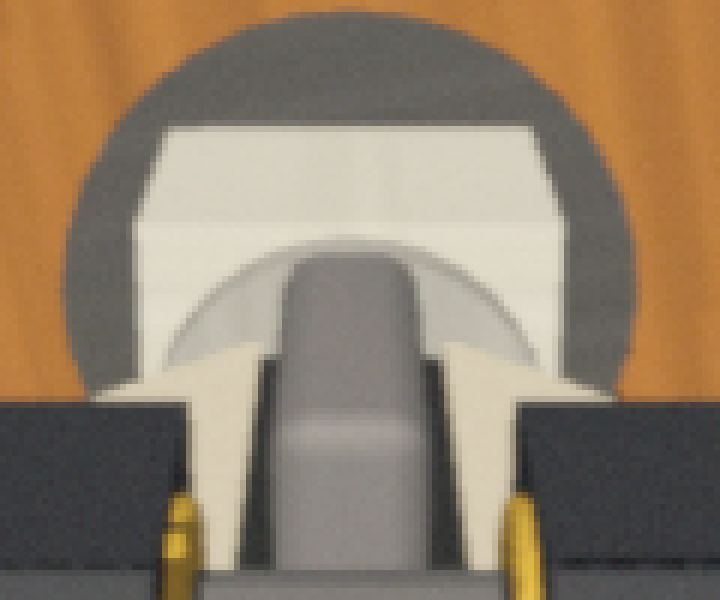

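Run:
```python
from look import *
manip.sleep(.3)
look("n4")
c=viewer.get_calibration("scene");r=[]
for t in ("n1","n3","n4"):
    im=cv2.imread(f"pics/{t}_scene.png").astype(int)[255:290,280:330]
    m=((im[:,:,0]>125)&(im[:,:,1]>170)).astype(np.uint8);n,l,st,ce=cv2.connectedComponentsWithStats(m);i=1+np.argmax(st[1:,4]);r.append(onplane(c,[ce[i]+[280,255]],.03)[0]);print(t,st[i],ce[i],r[-1])
print(np.linalg.norm(r[1]-r[0]),np.linalg.norm(r[2]-r[0]))
```

```text
18.05 [0.56291667 0.19678785 0.10626333] [-2.8474156  -0.94945161 19.76666722] 0.011840263637577265
n1 [ 11   9  32  16 147] [26.85034014 16.42857143] [0.68322855 0.2190843  0.03      ]
n3 [  8  14  32  16 170] [24.12352941 20.97058824] [0.69717793 0.22096711 0.03      ]
n4 [  8  14  32  16 170] [24.14705882 21.01176471] [0.69724462 0.22106341 0.03      ]
0.014075872873023271 0.014155105150368939
```

Run:
```python
from look import *
print(R.from_quat(manip.current_tcp_rot()).as_matrix().round(4)); print(manip.current_wrist_torque())
a=np.load("n4_cal.npy",allow_pickle=True).item()
c=cv2.imread("pics/n4_scene.png");s=cv2.imread("pics/n4_side.png")
cv2.imwrite("pics/e1.png",np.vstack([cv2.resize(c[195:245,300:360],None,fx=12,fy=12,interpolation=2)]))
cv2.imwrite("pics/e2.png",cv2.resize(s[135:175,180:230],None,fx=14,fy=14,interpolation=2))
cv2.imwrite("pics/e3.png",np.vstack([cv2.resize(cv2.imread(f"pics/{t}_scene.png")[235:305,250:370],None,fx=6,fy=4,interpolation=2) for t in ("n1","n4")]))
```

```text
[[ 9.998e-01 -2.020e-02  1.400e-03]
 [-2.020e-02 -9.998e-01  6.000e-04]
 [ 1.400e-03 -7.000e-04 -1.000e+00]]
[-0.47415271  1.02078545 -0.00414058]
```

View pics/e1.png

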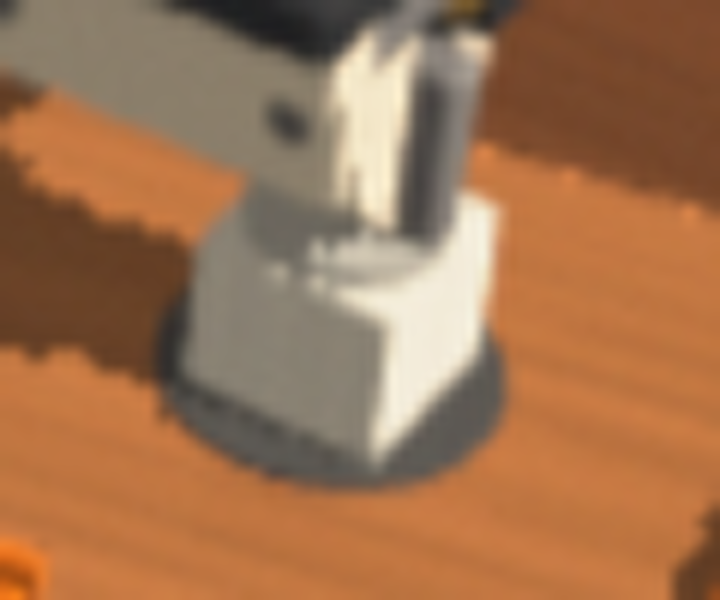

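View pics/e2.png

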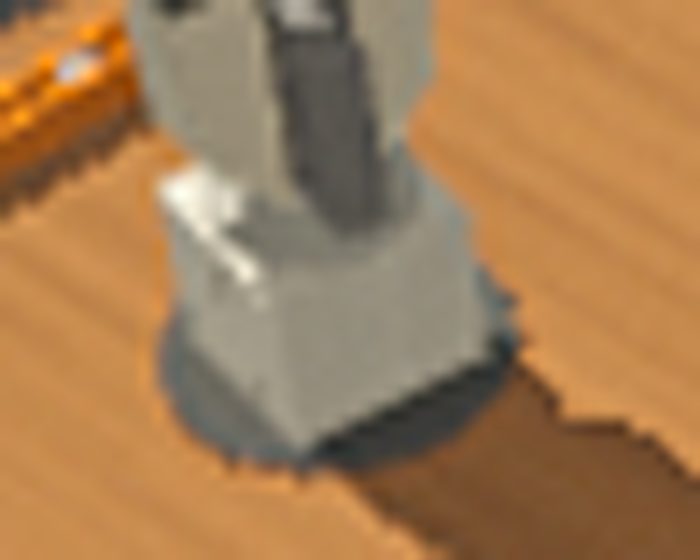

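View pics/e3.png

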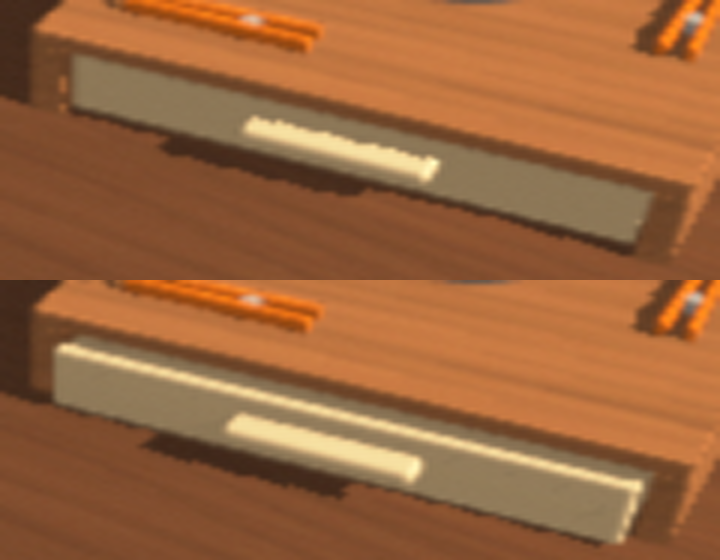

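Run:
```python
from look import *
effector.close(60)
def av():
    P=[];F=[]
    for _ in range(10): P.append(manip.current_tool_pos());F.append(manip.current_force());manip.sleep(.02)
    print(np.mean(P,0).round(5),np.mean(F,0).round(2),manip.current_finger_gap())
av()
manip.servo_line([.5623,.1966,.1030],ori=down(-.02),vel=.03);manip.sleep(.1);av()
look("n5")
c=viewer.get_calibration("scene")
# tray displacement by edge profile: handle outline via Otsu-free corners
for t in ("n1","n4","n5"):
    im=cv2.imread(f"pics/{t}_scene.png").astype(int)[255:290,280:330]
    m=((im[:,:,0]>125)&(im[:,:,1]>170)).astype(np.uint8)
    r=cv2.minAreaRect(max(cv2.findContours(m,0,1)[0],key=cv2.contourArea));print(t,r,onplane(c,[np.array(r[0])+[280,255]],.03))
```

```text
[0.56289 0.19682 0.10625] [-3.94 -1.43 19.45] 0.01191281827698552
[0.56292 0.19684 0.10622] [-5.64 -2.21 25.12] 0.01160285837435286
19.1 [0.5628835  0.1968186  0.10618567] [-5.5642665  -1.61320999 25.21727791] 0.01140187036324798
n1 ((26.49262237548828, 16.01885223388672), (33.24131774902344, 5.020613670349121), 21.370620727539062) [[0.68269183 0.21790475 0.03      ]]
n4 ((23.810348510742188, 20.724140167236328), (33.610862731933594, 5.570860385894775), 21.801406860351562) [[0.69698665 0.22010629 0.03      ]]
n5 ((23.775859832763672, 20.810344696044922), (33.61085510253906, 5.385164737701416), 21.801406860351562) [[0.69722749 0.22017025 0.03      ]]
```

Run:
```python
from bench import manip
print(manip.hand_in(), manip.current_clock())
```

```text
the job is handed in; nothing more can be done
the job is handed in; nothing more can be done
```

The key is pushed home in the socket, the tray is out, and I handed in at about 19 s with the key still gripped and held down. I took the grey key from the white holder, gripping it across its 12 mm wing. The red look-alike and the yellow holder were not touched. I turned the key to the socket's yaw (about -0.02 rad), lined it up by wrist camera and pressed it down.

**Last checks**
- **Fully home:** the downward push rose from 9.7 N to 25 N while the tool height stayed at 0.1062–0.1063 m, which is the hard stop of the collar on the block.
- **Flatness:** the tool tilt was about 0.0015 rad. In the camera views the collar looks flat on the block and the key is still in the jaws (gap 11–12 mm, grip 60 N).
- **Tray:** the handle moved about 14.1–14.7 mm, depending on how I measured it, against the nominal 15 mm. I put the difference down to pixel resolution.
- **Height:** the tool height at the stop was up to 0.8 mm above what I expected from the grasp. I did not explain this further, because pressing 6 N harder moved it only 0.03 mm.
- **Other objects:** the pegs on the riser looked unmoved in the last pictures I viewed. I last saw the other peg, the dish and the jar just after lifting the key, in place as far as they were in view, and nothing went near them afterwards.

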